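# Bayonet the squeegee head onto the window pole

## Robot

A 6-joint arm with a two-finger parallel gripper is mounted at the origin on the work surface. World frame = base frame: x ahead of the robot, y to its left, z up, the work surface at z = 0. Lengths are in m, angles in rad, forces in N, time in s.
With the tool pointing down it reaches from about 0.35 to 0.775 m from the base axis. Payload 7.3 kg.
Tool frame: the origin (TCP) lies on the centre line of the jaws, within the pads' length; the fingertips stand 17 mm ahead of it and the grasp point (between the pads) lies 2 mm behind it (robot.tip_extent is the distance from the TCP to the fingertips, in m); z points along the fingers, y is the line along which they close (so a half turn about z gives the same grasp; the last joint's range is limited). The gripper opens to 92 mm and grips with 3 to 60 N. Pads are 19 mm wide; open, the fingers measure 130 mm over their backs; the gripper's body (75 mm by 190 mm) begins 47 mm behind the grasp point.
Start: joints at [-1.475, 0.342, 1.524, -0, 1.275, -0.146], TCP at [0.126, -0.51, 0.244] pointing down, gripper open.
Joint ranges: [-2.53, 2.53], [-0.77, 2.02], [0.04, 2.7], [-1, 4.14], [0.28, 2.66], [-3.11, 3.11]. Speed limits (rad/s): [2.57, 2.57, 3.14, 3.14, 3.14, 3.14].

## Interface

Orientations are given as [roll, pitch, yaw] about the fixed x, y, z axes, in that order (R = Rz(yaw) Ry(pitch) Rx(roll)).
In Python, from cell import robot gives the robot as it stands.
- The arm moves only by the tool step_arm, never from a script. Its argument "motion" is a list of rows, each a list of 2 entries, a list of its own where there are three numbers: the shift along the tool's x, y, z in units of 60 mm (1.0 is 60 mm), then the turn about the tool's z in rad. In form: [[[x, y, z], spin], ...]. A call has 1 to 10 rows; each row is the pose to reach, as a shift and turn from the pose commanded when the call began, along the tool's axes at that moment; what a row does not reach only later rows make up. A row lasts 1/8 s, in which the tool goes at most 62.5 mm and 10.7 degrees, less where a joint would pass 70% of its speed; a pose out of reach is approached as far as the arm can. A call with a gripper value outside its range is refused whole. "hand" is the closure in counts, from 0 (fully open) to 255 (shut), set as the call begins (left out, the last holds). The fingers move at their own pace and stop on an object; "squeeze" is the grip in N (left out, the last holds). Time passes only in rows, so rows that repeat a pose let the fingers close. It gives the time, the measured TCP pose, the force, the opening and the grip force at its end, in the units of the state.
- robot.observe(): the state, without advancing time (a new reading comes with each control period).
- robot.read_camera(name): name is "side" or "top"; returns a dict with "pixels" (480x640x3 uint8, red, green, blue), "intrinsics" (3x3 intrinsics, pixels), "xyz" and "rotation" of the camera in the world. Camera axes: x right, y up, looking along -z (the intrinsics and any distortion apply to the point x, -y, -z); pixel columns grow to the right and rows downward; lengths in m; the calibration is good to about 2 mm. A picture is of the moment at which its call begins. There is no depth.
- robot.hand_in(): hands the job in; it is judged then, once.
The state is a dict: "time": time; "qpos": joint angles; "qvel": joint speeds; "joint_efforts": joint torques, N m; "tool_pos": TCP position; "tool_rot": TCP orientation; "contact_force": force on the tool from outside, world axes, zero at the start; "torque": the same for the moment, N m; "opening": finger opening in m; "grip_force": force on a finger pad.
Only numpy, scipy, OpenCV 4.12 (cv2) and the standard library are available. Lean on these libraries where they do the work, as an engineer would, in place of code of your own. Each camera call takes 0.05 s, during which the arm holds its last target. There are 200 camera calls.

## Task

Take the squeegee head out of the bucket caddy and mount it on the upturned coupling of the pole: line its two lugs up with the slots by feel, push it in against the spring, twist it clockwise (seen from above) to the stop and let it rise so that both lugs lock in their notches. Be gentle, never force the coupling; let go of the head and leave everything else as it stands.

Things in the scene. Friction and masses are not known exactly. Their poses are not given: they have to be found in the camera images.
- head: Squeegee head, 98 mm tall, about 200 g, hanging upright in one of the caddy's rests. Origin: centre of its stem's tip, z up. Black stem 30 mm diameter (narrower in its first 5 mm) with two lugs; flange 64 mm diameter at 34-38 mm; grip block at 38-72 mm; steel channel 220 mm long (along x), 16 mm thick, at 72-82 mm; thin rubber blade up to 98 mm. Looks the same after a half turn.
- grip (a point): Middle of the head's black grip block, 62 mm above the stem's tip, axes as the head's. The block is 64 mm (x) by 26 mm (y) by 34 mm (z): grasp it here from above, fingers closing along y.
- lug (a point): Middle of the lug on the stem's +x side, 19 mm from the axis and 10 mm above the tip; an equal lug is on the -x side. Each is 9 mm wide (y), 8 mm tall (6 to 14 mm above the tip) and reaches 23 mm from the axis.
- pole: Aluminium telescoping pole, fixed, lying in two saddle clips; a black elbow at its end carries the grey bayonet coupling, 60 mm outer diameter, facing straight up. Origin on the sill under the coupling's vertical axis, z up; the pole runs 475 mm from there to -y, 30 mm above the sill. It does not turn in use; its plastic takes no more than about 50 N (0.3 N m at the stop is plenty).
- mouth (a point): Centre of the coupling's flat top, 87 mm above the sill. Bore 33 mm; two facing slots open to the top, 11.6 mm wide at the bore (4.5 degrees play for a lug), 25 mm out from the axis. The slot line is off the pole's x axis by up to 0.7 rad either way, not measured: see it, or feel for it by turning the lugs on the top under a light push. Lugs on the top: stem tip at 81 mm.
- plunger_top (a point): Top of the spring plunger at rest, on the coupling's axis, 74 mm above the sill. Lugs in the slots let the head drop 7 mm from the flat top until its tip meets it; then it takes about 3 N to start and 0.7 N per mm. The lugs are below the lip and free to turn when the tip is under 64 mm (about 10 N); the plunger bottoms with the tip at 60 mm (about 13 N).
- locked_tip (a point): Where the stem's tip is once locked, on the axis, 68 mm above the sill. Pushed in, the head turns only clockwise seen from above, to a hard stop about 65 degrees from the slots' middle. Over the last 7 degrees the lugs lie under notches 4 mm deep and the spring lifts them in when the push ends; part-turned, the tip stays at 64 mm.
- caddy: White plastic bucket caddy, fixed, 200 mm (x) by 270 mm (y), 80 mm high; flat deck with two round rests (53 mm holes) at y = -65 and +65 mm. A head hangs by its flange on the deck, its stem's tip 46 mm above the sill, its bar roughly along the caddy's x. Origin on the sill under its centre.
- tbar: Bystander: white washer T-bar with a round 28 mm bar 200 mm long, 90 mm tall, plain stem without lugs, hanging in the other rest of the caddy. Origin at its stem's tip.
- spray: Bystander: glass spray bottle, 72 mm diameter, 187 mm tall, black head and steel trigger lever. Origin at the centre of its underside.
- soap: Bystander: white plastic soap bottle, 60 mm diameter, 160 mm tall. Origin at the centre of its underside.
- cup: Bystander: grey plastic cup, 76 mm diameter, 85 mm tall. Origin at the centre of its underside.
- blade: Bystander: spare steel channel with rubber, 250 mm long (y), 20 mm wide, 22 mm high, lying beyond the pole. Origin at the centre of its underside.
- brush: Bystander: hand brush lying on the sill near the robot.
- scraper: Bystander: flat scraper with black handle lying on the sill beyond the pole.
Things that resemble listed ones, but are neither listed nor needed, are in the scene too. Leave any orange look-alike of the head alone.

How it is judged:
On the way, in this order (a step that is already met when the one before it is completed fails the run):
1. the squeegee head has been lifted out of its rest in the caddy (height (world z) of head above 0.085 m and contact force between head and caddy below 0.1 N), for 0.1 s.
2. the lugs have gone through the slots and been pushed below the lip against the spring (z of head in the frame of pole below 0.0648 m and horizontal distance between head and pole below 0.004 m and angle between head's own z axis and vertical below 0.12 rad), for 0.1 s.
At the end, for the whole second after the job is handed in: The released head stands upright (within 0.12 rad), at rest and centred in the coupling (within 4 mm), locked in the notches: its stem's tip is 66 to 70.5 mm above the sill (it is at 64 mm or less if only part-turned, 73 mm or more if not locked) (z of head in the frame of pole between 0.066 and 0.0705 m and horizontal distance between head and pole below 0.004 m and angle between head's own z axis and vertical below 0.12 rad and linear speed of head below 0.02 m/s and angular speed of head below 0.2 rad/s); the robot touches nothing.
It fails at once if the coupling was forced: more than 60 N between the head and the pole (contact force between head and pole above 60 N).
It fails at once if a bystander was pushed away (over 30 mm) or the T-bar was taken out (distance of any of tbar, spray, soap, cup, blade, brush, scraper from where it was at the start of the episode above 0.03 m).
It also fails if it takes over 72 s, if anything falls off the work surface, if the arm or the gripper's body presses on something with over 40 N, if the wrist force passes 120 N, or if a joint passes its speed limit or range.

## Working session

There is one attempt and no reset: what is moved stays moved. The work goes in short steps, Python scripts to look and compute and a tool call to move; the robot and the scene stay as the last step left them, time stands still between calls to the robot, and variables do not carry over. Pictures are saved under pics/ and viewed, at most 10 in all, crops included, and the job is handed in when it is done.

Besides the shell and the picture viewer there is one more tool, called after ">>>" in YAML: its name, and indented under it one key for each argument. step_arm: Moves the arm, as the interface text tells. Its arguments: {"type":"object","properties":{"motion":{"type":"array"},"hand":{"type":"number"},"squeeze":{"type":"number"}},"required":["motion"]}

```bash
mkdir -p pics; cat > h.py <<'E'
from cell import robot
import numpy as np, cv2
def cam(n):
    c=robot.read_camera(n); return c
def ray(c,u,v):
    K=np.array(c["intrinsics"]); R=np.array(c["rotation"])
    d=np.linalg.inv(K)@[u,v,1]; d=R@[d[0],-d[1],-d[2]]
    return np.array(c["xyz"]),d
def onz(c,u,v,z):
    o,d=ray(c,u,v); return o+d*(z-o[2])/d[2]
def proj(c,p):
    K=np.array(c["intrinsics"]); R=np.array(c["rotation"])
    q=R.T@(np.array(p)-c["xyz"]); q=K@[q[0],-q[1],-q[2]]; return q[:2]/q[2]
def save(c,n): cv2.imwrite("pics/"+n,np.array(c["pixels"])[:,:,::-1])
E
python3 - <<'E'
from h import *
print(robot.observe())
for n in("top","side"):
    c=cam(n); save(c,n+"0.png"); print(n,c["xyz"],c["rotation"],c["intrinsics"],[k for k in c])
E
```

```text
{'time': 0.0, 'qpos': array([-1.47502060e+00,  3.42752186e-01,  1.52496674e+00, -2.50800758e-05,
        1.27541407e+00, -1.46008617e-01]), 'qvel': array([-5.89013590e-07, -1.76098321e-03, -2.11064235e-03, -1.82804022e-04,
       -7.73692631e-04, -8.80413046e-04]), 'joint_efforts': array([ 2.65236355e-03, -4.31233764e+01, -2.44222873e+01,  7.19693466e-02,
        5.60268725e-02, -1.19150254e-04]), 'tool_pos': array([ 0.12567857, -0.50936031,  0.2430472 ]), 'tool_rot': array([-3.14006520e+00, -2.00378611e-04,  2.41791513e-01]), 'contact_force': array([-0.07630124,  0.65917078, -0.03113419]), 'torque': array([-0.01789839,  0.05037349, -0.01686146]), 'grip_force': 0.0, 'opening': 0.09181440950801081}
top [0.40986116 0.05236203 1.28214493] [ 0.06128352 -0.0165681  -1.548277  ] [[557.92270181   0.         316.02053524]
 [  0.         557.92270181 249.41343426]
 [  0.           0.           1.        ]] ['pixels', 'intrinsics', 'xyz', 'rotation']
side [0.10869413 0.75679271 0.81856133] [ 0.84612757  0.02029613 -2.67318356] [[488.27395208   0.         320.40593915]
 [  0.         488.27395208 244.17132777]
 [  0.           0.           1.        ]] ['pixels', 'intrinsics', 'xyz', 'rotation']
```

View pics/top0.png

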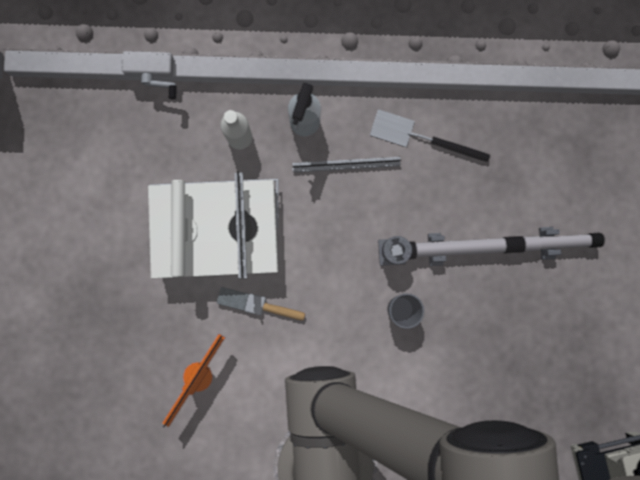

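View pics/side0.png

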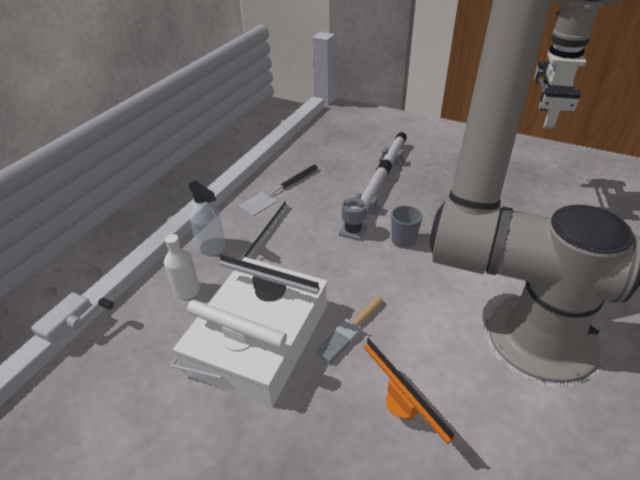

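The top view shows the head's bar at about (241, 174–277) with its black flange at (243, 227), and the coupling at (397, 250). The side view shows the coupling at (353, 210) and the head bar at (268, 272). Next I'll measure these and zoom in.

```bash
cat >> h.py <<'E'
from scipy.spatial.transform import Rotation as Ro
_rc=robot.read_camera
def cam(n):
    c=dict(_rc(n)); c["rotation"]=Ro.from_euler("xyz",c["rotation"]).as_matrix(); return c
def crop(c,u,v,w,h,s): 
    im=np.array(c["pixels"])[v-h:v+h,u-w:u+w,::-1]; return cv2.resize(im,None,fx=s,fy=s,interpolation=cv2.INTER_CUBIC)
E
python3 - <<'E'
from h import *
t=cam("top"); s=cam("side")
print("coupling top",onz(t,397,250,.087), proj(s,onz(t,397,250,.087)))
print("flange",onz(t,243,227,.084))
for p in [(239,174),(242,277)]: print("blade",onz(t,*p,.144))
print("deck corners",[onz(t,*p,.08)[:2].round(3) for p in[(149,185),(276,180),(277,273),(152,277)]])
print("cup",onz(t,405,311,.085))
a=crop(t,397,250,33,33,9); b=crop(t,240,227,60,60,5)
cv2.imwrite("pics/c1.png",np.hstack([cv2.resize(a,(400,400)),cv2.resize(b,(400,400))]))
a=crop(s,353,210,33,33,6); b=crop(s,268,285,60,60,3)
cv2.imwrite("pics/c2.png",np.hstack([cv2.resize(a,(400,400)),cv2.resize(b,(400,400))]))
E
```

```text
coupling top [ 0.4864698  -0.14001623  0.087     ] [353.72813361 205.08679129]
flange [0.52844165 0.19241125 0.084     ]
blade [0.63172139 0.19694481 0.144     ]
blade [0.42038514 0.18431067 0.144     ]
deck corners [array([0.615, 0.399]), array([0.633, 0.124]), array([0.431, 0.117]), array([0.417, 0.384])]
cup [ 0.35615629 -0.15928747  0.085     ]
```

View pics/c1.png

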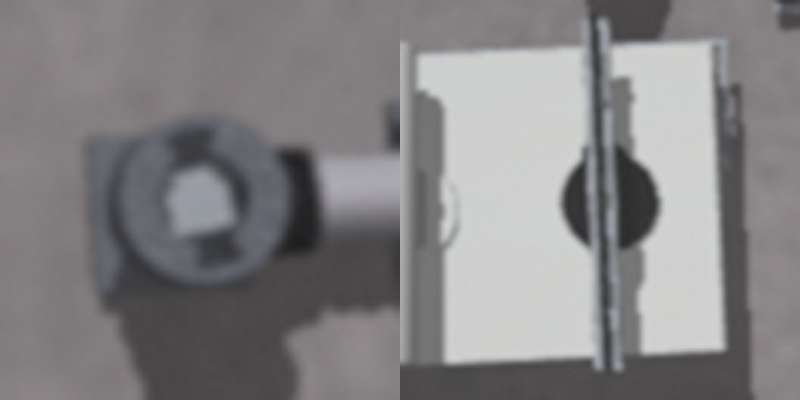

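View pics/c2.png

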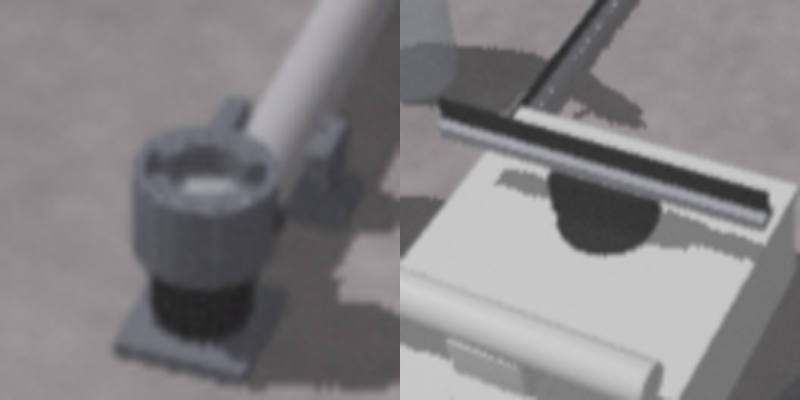

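In the crops, the coupling ring is centred near top pixel (398, 250). Dark slots show at about (394.9, 240) and (399.8, 258). The head's flange is at (243, 226.4) and the bar's ends are at (239.1, 172.4) and (243, 278).

```bash
python3 - <<'E'
from h import *
t=cam("top"); s=cam("side")
k=lambda x,y:(364+x/6.06,217+y/6.06)
a=onz(t,*k(187,140),.084)[:2]; b=onz(t,*k(217,250),.084)[:2]
print("slots",a,b,(a+b)/2,"ang",np.arctan2(*(a-b)[::-1]),"sep",np.linalg.norm(a-b))
E=[onz(t,*k(*p),.087)[:2] for p in[(120,200),(292,200),(206,115),(206,285)]]
print("ring",np.round(E,4),np.mean(E,0),np.linalg.norm(E[0]-E[1]),np.linalg.norm(E[2]-E[3]))
# side ring: crop scale 400/66, x134..278,y125..~215 (top ellipse)
q=lambda x,y:(320+x/6.06,177+y/6.06)
E=[onz(s,*q(*p),.087)[:2] for p in[(134,168),(278,172),(206,126),(204,211)]]
print("side ring",np.round(E,4),np.mean(E,0))
A=onz(t,239.1,172.4,.138)[:2];B=onz(t,243,278,.138)[:2]; print("bar",A,B,(A+B)/2,np.arctan2(*(A-B)[::-1]),np.linalg.norm(A-B))
print("flange",onz(t,243,226.4,.084))
# blade ends in side crop, scale 3.333 origin (208,225)
g=lambda x,y:(208+(x-400)/3.333,225+y/3.333)
A=onz(s,*g(441,100),.144)[:2];B=onz(s,*g(768,193),.144)[:2]; print("side blade",A,B,(A+B)/2,np.arctan2(*(A-B)[::-1]),np.linalg.norm(A-B))
P,Y=[.1257,-.5094,.243],.2418
def loc(w):
    d=np.array(w)-P; return np.round([d[0]*np.cos(Y)+d[1]*np.sin(Y),d[0]*np.sin(Y)-d[1]*np.cos(Y),-d[2]],4)/.06
for w in [(.25,-.40,.25),(.42,-.25,.25),(.50,-.1,.25),(.528,.191,.25)]: print(w,loc(w).round(3))
E
```

```text
slots [ 0.50796125 -0.13557262] [ 0.46898463 -0.14680825] [ 0.48847294 -0.14119044] ang 0.28065697355244185 sep 0.04056372623663236
ring [[ 0.4858 -0.1116]
 [ 0.4872 -0.1728]
 [ 0.5168 -0.1417]
 [ 0.4563 -0.1426]] [ 0.48653661 -0.14216472] 0.061225275826761384 0.06047018759461878
side ring [[ 0.5131 -0.1291]
 [ 0.4588 -0.1517]
 [ 0.4983 -0.1682]
 [ 0.4756 -0.1151]] [ 0.48644715 -0.14103014]
bar [0.63623689 0.19760421] [0.4184462  0.18290448] [0.52734155 0.19025434] 0.06739255153294693 0.21828620582913197
flange [0.52973826 0.19245084 0.084     ]
side blade [0.63478412 0.20112955] [0.41792918 0.18440119] [0.52635665 0.19276537] 0.07698831228151802 0.21749920426755362
(0.25, -0.4, 0.25) [ 2.448 -1.275 -0.117]
(0.42, -0.25, 0.25) [ 5.798 -3.023 -0.117]
(0.5, -0.1, 0.25) [ 7.69  -5.132 -0.117]
(0.528, 0.191, 0.25) [ 9.305 -9.728 -0.117]
```

Sizes agree with the spec: ring 61 mm, bar 218 mm. That gives the coupling at (0.4865, -0.1417) with a slot angle of about 0.28. The head is at (0.5275, 0.191) with yaw about 0.07. Moving now.

>>> step_arm:
  motion:
    - [[0.8,-0.4,-0.1],0]
    - [[1.6,-0.85,-0.1],0]
    - [[2.45,-1.3,-0.1],0]
    - [[3.3,-1.75,-0.1],0]
    - [[4.15,-2.2,-0.1],0]
    - [[5.0,-2.6,-0.1],0]
    - [[5.8,-3.0,-0.1],0]
    - [[6.3,-3.8,-0.1],0.05]
    - [[6.9,-4.5,-0.1],0.1]
    - [[7.6,-5.1,-0.1],0.17]
  hand: 0

```text
time: 1.55
tool_pos: [0.4956, -0.1017, 0.2499]
tool_rot: [3.141, -0.0, 0.07]
contact_force: [0.7, -1.3, -0.2]
opening: 0.0917
grip_force: 0.0
```

```bash
cat >> h.py <<'E'
def go(w,yaw=None,base=None):
    o=robot.observe(); P=np.array(o["tool_pos"]); Y=o["tool_rot"][2]
    d=np.array(w)-P; l=np.array([d[0]*np.cos(Y)+d[1]*np.sin(Y),d[0]*np.sin(Y)-d[1]*np.cos(Y),-d[2]])/.06
    print("t",round(o["time"],2),"pos",P.round(4),"rot",np.round(o["tool_rot"],4),"F",np.round(o["contact_force"],1),"grip",o["grip_force"],o["opening"],"->",l.round(3),"spin",None if yaw is None else round(Y-yaw,3))
E
python3 -c "
from h import *
go((.5275,.191,.25),.07)"
```

```text
t 1.55 pos [ 0.4956 -0.1017  0.2499] rot [ 3.1413e+00 -2.0000e-04  6.9800e-02] F [ 0.7 -1.3 -0.2] grip 0.0 0.09165020930680051 -> [ 8.700e-01 -4.829e+00 -1.000e-03] spin -0.0
```

>>> step_arm:
  motion:
    - [[0.15,-0.9,0],0]
    - [[0.3,-1.8,0],0]
    - [[0.5,-2.7,0],0]
    - [[0.7,-3.6,0],0]
    - [[0.8,-4.4,0],0]
    - [[0.87,-4.83,0.3],0]
    - [[0.87,-4.83,0.9],0]
    - [[0.87,-4.83,1.4],0]
    - [[0.87,-4.83,1.7],0]
    - [[0.87,-4.83,1.7],0]

```text
time: 2.8
tool_pos: [0.5256, 0.1892, 0.1463]
tool_rot: [3.141, 0.003, 0.072]
contact_force: [-0.0, 0.1, -0.0]
opening: 0.0919
grip_force: 0.0
```

```bash
python3 -c "
from h import *
go((.5275,.191,.106),.07)
t=cam('top'); s=cam('side')
cv2.imwrite('pics/c3.png',np.hstack([cv2.resize(crop(t,240,227,60,60,5),(400,400)),cv2.resize(crop(s,268,270,60,60,3),(400,400))]))"
```

```text
t 2.8 pos [0.5256 0.1892 0.1463] rot [3.141  0.0033 0.0719] F [-0.   0.1 -0. ] grip 0.0 0.09189335603570227 -> [ 0.034 -0.028  0.672] spin 0.002
```

View pics/c3.png

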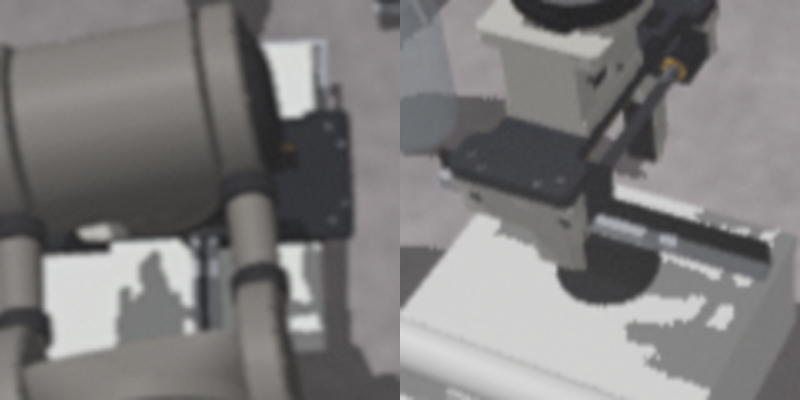

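The picture shows the fingers straddling the bar on both sides of the grip block. I'll go down and grip.

>>> step_arm:
  motion:
    - [[0,0,0.35],0]
    - [[0,0,0.6],0]
    - [[0,0,0.7],0]
    - [[0,0,0.7],0]
    - [[0,0,0.7],0]

```text
time: 3.52
tool_pos: [0.5269, 0.1894, 0.1063]
tool_rot: [-3.142, -0.001, 0.072]
contact_force: [0.1, 0.2, -0.1]
opening: 0.0915
grip_force: 0.0
```

>>> step_arm:
  motion:
    - [[0,0,0],0]
    - [[0,0,0],0]
    - [[0,0,0],0]
    - [[0,0,0],0]
    - [[0,0,0],0]
    - [[0,0,0],0]
    - [[0,0,0],0]
    - [[0,0,0],0]
  hand: 255
  squeeze: 35

```text
time: 4.53
tool_pos: [0.5265, 0.1895, 0.1057]
tool_rot: [-3.142, 0.0, 0.072]
contact_force: [0.4, 0.5, 0.6]
opening: 0.0261
grip_force: 35.0
```

Opening is 26.1 mm, which matches the block. Lifting.

>>> step_arm:
  motion:
    - [[0,0,-0.2],0]
    - [[0,0,-0.5],0]
    - [[0,0,-1.0],0]
    - [[0,0,-1.6],0]
    - [[0,0,-2.0],0]
    - [[0,0,-2.0],0]

```text
time: 5.28
tool_pos: [0.5274, 0.1895, 0.228]
tool_rot: [-3.141, -0.005, 0.072]
contact_force: [-0.2, 0.0, -2.3]
opening: 0.0262
grip_force: 35.0
```

```bash
python3 -c "
from h import *
go((.4865,-.1417,.18),.28)"
```

```text
t 5.28 pos [0.5274 0.1895 0.228 ] rot [-3.1412 -0.0046  0.0718] F [-0.2  0.  -2.3] grip 34.99956429004669 0.0262483047868137 -> [-1.075  5.456  0.8  ] spin -0.208
```

>>> step_arm:
  motion:
    - [[-0.1,0.6,0],-0.02]
    - [[-0.25,1.3,0],-0.05]
    - [[-0.4,2.1,0],-0.08]
    - [[-0.55,2.9,0],-0.11]
    - [[-0.7,3.7,0],-0.14]
    - [[-0.85,4.4,0],-0.17]
    - [[-1.0,5.0,0],-0.2]
    - [[-1.05,5.35,0],-0.21]
    - [[-1.08,5.46,0],-0.21]
    - [[-1.08,5.46,0],-0.21]

```text
time: 6.52
tool_pos: [0.4849, -0.1418, 0.225]
tool_rot: [-3.14, 0.001, 0.281]
contact_force: [-0.6, -0.1, -2.3]
opening: 0.026
grip_force: 35.0
```

```bash
python3 -c "
from h import *
go((.4865,-.1417,.16),.28)
t=cam('top'); s=cam('side')
cv2.imwrite('pics/c4.png',np.hstack([cv2.resize(crop(t,400,240,70,70,5),(400,400)),cv2.resize(crop(s,353,180,70,70,3),(400,400))]))"
```

```text
t 6.53 pos [ 0.4849 -0.1418  0.225 ] rot [-3.1405e+00  1.1000e-03  2.8110e-01] F [-0.6 -0.1 -2.3] grip 34.99951422214508 0.02597555816731692 -> [0.026 0.006 1.084] spin 0.001
```

View pics/c4.png

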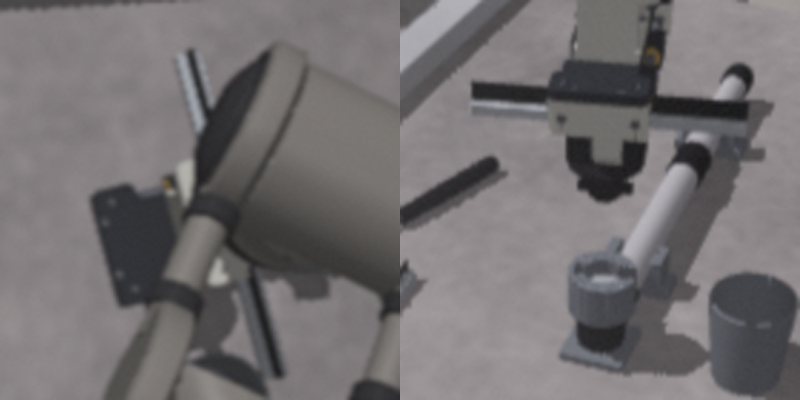

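The picture shows the head held above the coupling. In the crops, the bar's ends are near (187, 51) and (276, 377) in the top view. In the side view the blade top runs from (472, 82) to (748, 103).

```bash
python3 - <<'E'
from h import *
t=cam("top"); s=cam("side"); o=robot.observe(); print(o["tool_pos"],o["tool_rot"])
f=lambda x,y:(330+x/2.857,170+y/2.857); g=lambda x,y:(283+(x-400)/2.857,110+y/2.857)
A=onz(t,*f(187,51),.25);B=onz(t,*f(276,377),.25)
print("top",A,B,(A+B)/2,np.arctan2(*(A-B)[1::-1]),np.linalg.norm(A-B))
for h,p,q in((.263,(472,82),(748,103)),(.237,(472,112),(747,135))):
    A=onz(s,*g(*p),h);B=onz(s,*g(*q),h)
    print("side",h,A,B,(A+B)/2,np.arctan2(*(A-B)[1::-1]),np.linalg.norm(A-B))
P=np.array(o["tool_pos"])
for h,z in((.263,0),(.237,0)):
  for e in(.11,-.11): print(h,e,np.array(proj(s,[P[0]+e*np.cos(.281),P[1]+e*np.sin(.281),h]))) 
for p in((472,82),(748,103),(472,112),(747,135)): print(g(*p))
# tip / flange in side view
print("tip px seen",g(606,196),"tip pred",proj(s,[P[0],P[1],P[2]-.06]),"mouth pred",proj(s,[.4865,-.1417,.087]),"seen",g(602,275))
E
```

```text
[ 0.48539938 -0.14112872  0.22560994] [-3.14134678e+00  1.18593162e-04  2.82962474e-01]
top [ 0.59242792 -0.10929346  0.25      ] [ 0.38106838 -0.16995563  0.25      ] [ 0.48674815 -0.13962455  0.25      ] 0.2794966160939856 0.21989258962514016
side 0.263 [ 0.59043706 -0.10889037  0.263     ] [ 0.38143472 -0.16972145  0.263     ] [ 0.48593589 -0.13930591  0.263     ] 0.283229883019555 0.2176749820066591
side 0.237 [ 0.59035292 -0.10668339  0.237     ] [ 0.37855501 -0.16653243  0.237     ] [ 0.48445397 -0.13660791  0.237     ] 0.2753960132758109 0.22009148719593505
0.263 0.11 [308.30617122 138.29478587]
0.263 -0.11 [405.84078417 145.81662309]
0.237 0.11 [308.719231   148.33240065]
0.237 -0.11 [404.73153623 156.04386293]
(308.20126006300313, 138.7014350717536)
(404.80609030451524, 146.0518025901295)
(308.20126006300313, 149.2019600980049)
(404.45607280364015, 157.25236261813092)
tip px seen (355.103605180259, 178.6034301715086) tip pred [355.15732696 178.4004514 ] mouth pred [353.99255203 204.71368876] seen (353.7035351767588, 206.25481274063702)
```

>>> step_arm:
  motion:
    - [[0,0,0.4],0]
    - [[0,0.01,0.8],0]
    - [[0,0.02,1.1],0]
    - [[0,0.02,1.25],0]
    - [[0,0.02,1.25],0]
    - [[0,0.02,1.25],0]

```text
time: 7.48
tool_pos: [0.4862, -0.1433, 0.1514]
tool_rot: [3.141, -0.001, 0.282]
contact_force: [-0.0, -0.1, -2.2]
opening: 0.0258
grip_force: 35.0
```

```bash
python3 -c "
from h import *
go((.4862,-.1425,.140),.28)"
```

```text
t 7.47 pos [ 0.4862 -0.1433  0.1514] rot [ 3.1406e+00 -1.0000e-03  2.8200e-01] F [-0.  -0.1 -2.2] grip 34.99955356121063 0.02577550629036795 -> [ 0.004 -0.012  0.191] spin 0.002
```

>>> step_arm:
  motion:
    - [[0,0,0.05],0]
    - [[0,0,0.1],0]
    - [[0,0,0.14],0]
    - [[0,0,0.17],0]
    - [[0,0,0.2],0]
    - [[0,0,0.2],0]

```text
time: 8.22
tool_pos: [0.4856, -0.1432, 0.1385]
tool_rot: [-3.141, 0.0, 0.282]
contact_force: [-0.0, 0.2, -2.6]
opening: 0.0257
grip_force: 35.0
```

>>> step_arm:
  motion:
    - [[0,0,0.03],0]
    - [[0,0,0.06],0]
    - [[0,0,0.06],0]
    - [[0,0,0.06],0]

```text
time: 8.72
tool_pos: [0.4857, -0.1432, 0.1351]
tool_rot: [3.141, -0.0, 0.282]
contact_force: [0.2, -0.1, -2.0]
opening: 0.026
grip_force: 35.0
```

Tip is at about 75 mm with no contact force, so the lugs are in the slots. Pushing on gently.

>>> step_arm:
  motion:
    - [[0,0,0.03],0]
    - [[0,0,0.06],0]
    - [[0,0,0.09],0]
    - [[0,0,0.12],0]
    - [[0,0,0.12],0]
    - [[0,0,0.12],0]

```text
time: 9.48
tool_pos: [0.4859, -0.1433, 0.1281]
tool_rot: [3.141, -0.0, 0.282]
contact_force: [-1.7, 0.8, 4.8]
opening: 0.0256
grip_force: 35.0
```

>>> step_arm:
  motion:
    - [[0,0,0.03],0]
    - [[0,0,0.06],0]
    - [[0,0,0.09],0]
    - [[0,0,0.1],0]
    - [[0,0,0.1],0]
    - [[0,0,0.1],0]

```text
time: 10.22
tool_pos: [0.4859, -0.1433, 0.1225]
tool_rot: [3.141, -0.001, 0.282]
contact_force: [-0.4, 1.2, 9.3]
opening: 0.0259
grip_force: 35.0
```

Net push is about 11.5 N, so the tip is at about 62 mm and below the lip. Twisting clockwise.

>>> step_arm:
  motion:
    - [[0,0,0],0.05]
    - [[0,0,0],0.1]
    - [[0,0,0],0.18]
    - [[0,0,0],0.26]
    - [[0,0,0],0.34]
    - [[0,0,0],0.42]
    - [[0,0,0],0.5]
    - [[0,0,0],0.58]
    - [[0,0,0],0.66]
    - [[0,0,0],0.74]

```text
time: 11.48
tool_pos: [0.4865, -0.1421, 0.1226]
tool_rot: [-3.139, -0.001, -0.461]
contact_force: [1.1, 7.5, 8.1]
opening: 0.0262
grip_force: 35.0
```

```bash
python3 -c "
from h import *
go((.4862,-.1425,.140),.28);print(robot.observe()['torque'])"
```

```text
t 11.47 pos [ 0.4865 -0.1421  0.1226] rot [-3.1392e+00 -1.3000e-03 -4.6100e-01] F [1.1 7.5 8.1] grip 35.009111166000366 0.0261928389474551 -> [-0.002  0.009 -0.29 ] spin -0.741
[ 1.44897797 -0.34515928  0.13505758]
```

There is a 7.5 N side load in +y. I'll ease that way by about 1 mm and keep turning.

>>> step_arm:
  motion:
    - [[-0.01,-0.02,0],0.05]
    - [[-0.01,-0.02,0],0.1]
    - [[-0.01,-0.02,0],0.15]
    - [[-0.01,-0.02,0],0.2]
    - [[-0.01,-0.02,0],0.25]
    - [[-0.01,-0.02,0],0.3]
    - [[-0.01,-0.02,0],0.3]

```text
time: 12.35
tool_pos: [0.4868, -0.1412, 0.1228]
tool_rot: [-3.139, -0.002, -0.759]
contact_force: [1.9, 4.2, 9.1]
opening: 0.0256
grip_force: 35.0
```

```bash
python3 -c "
from h import *
go((.4862,-.1425,.140),.28);print(robot.observe()['torque'])"
```

```text
t 12.35 pos [ 0.4868 -0.1412  0.1228] rot [-3.1391e+00 -1.7000e-03 -7.5890e-01] F [1.9 4.2 9.1] grip 35.00446557998657 0.025588849778649145 -> [ 0.008  0.023 -0.287] spin -1.039
[ 1.07869099 -0.34751143  0.09313172]
```

>>> step_arm:
  motion:
    - [[0,0,0],0.03]
    - [[0,0,0],0.06]
    - [[0,0,0],0.06]
    - [[0,0,0],0.06]

```text
time: 12.85
tool_pos: [0.4869, -0.1411, 0.1228]
tool_rot: [-3.139, -0.002, -0.818]
contact_force: [2.6, 6.0, 8.5]
opening: 0.0259
grip_force: 35.0
```

```bash
python3 -c "
from h import *
go((.4862,-.1425,.140),.28);print(robot.observe()['torque'])"
```

```text
t 12.85 pos [ 0.4869 -0.1411  0.1228] rot [-3.1387e+00 -1.5000e-03 -8.1840e-01] F [2.6 6.  8.5] grip 35.005366802215576 0.025852175300798533 -> [ 0.01   0.025 -0.287] spin -1.098
[ 1.20188584 -0.40994298  0.03624175]
```

>>> step_arm:
  motion:
    - [[0,0,0],0.03]
    - [[0,0,0],0.06]
    - [[0,0,0],0.06]

```text
time: 13.22
tool_pos: [0.4873, -0.1409, 0.1228]
tool_rot: [-3.138, -0.002, -0.879]
contact_force: [3.8, 7.0, 6.6]
opening: 0.0255
grip_force: 35.0
```

```bash
python3 -c "
from h import *
go((.4862,-.1425,.140),.28);print(robot.observe()['torque'])"
```

```text
t 13.22 pos [ 0.4873 -0.1409  0.1228] rot [-3.1379e+00 -1.8000e-03 -8.7860e-01] F [3.8 7.  6.6] grip 35.012444257736206 0.025523505032168093 -> [ 0.009  0.031 -0.287] spin -1.159
[ 1.44358567 -0.74039419  0.17334695]
```

Torque is rising to 0.17 N m, so the head is at the stop. I'll let it rise.

>>> step_arm:
  motion:
    - [[0,0,-0.03],0]
    - [[0,0,-0.06],0]
    - [[0,0,-0.08],0]
    - [[0,0,-0.09],0]
    - [[0,0,-0.09],0]

```text
time: 13.85
tool_pos: [0.4872, -0.1409, 0.1275]
tool_rot: [-3.138, -0.001, -0.878]
contact_force: [5.6, 5.4, 0.7]
opening: 0.0258
grip_force: 35.0
```

```bash
python3 -c "
from h import *
go((.4862,-.1425,.140),.28);print(robot.observe()['torque'])"
```

```text
t 13.85 pos [ 0.4872 -0.1409  0.1275] rot [-3.1381e+00 -1.2000e-03 -8.7840e-01] F [5.6 5.4 0.7] grip 35.01189351081848 0.025797419694327726 -> [ 0.01   0.03  -0.209] spin -1.158
[ 1.29650893 -1.05177297  0.13095463]
```

>>> step_arm:
  motion:
    - [[0,0,-0.02],0]
    - [[0,0,-0.03],0]
    - [[0,0,-0.03],0]

```text
time: 14.22
tool_pos: [0.4871, -0.1408, 0.1278]
tool_rot: [-3.138, -0.0, -0.879]
contact_force: [9.5, 3.2, -11.1]
opening: 0.0259
grip_force: 35.0
```

Pulling up meets resistance with the tip at 68 mm, so the head is locked. I'll ease off, release and retreat.

>>> step_arm:
  motion:
    - [[0,0,0.02],0]
    - [[0,0,0.02],0]
  squeeze: 5

```text
time: 14.48
tool_pos: [0.4867, -0.1412, 0.1278]
tool_rot: [-3.139, -0.001, -0.878]
contact_force: [3.2, 4.3, 0.3]
opening: 0.0263
grip_force: 5.0
```

>>> step_arm:
  motion:
    - [[0,0,0],0]
    - [[0,0,0],0]
    - [[0,0,0],0]
    - [[0,0,0],0]
    - [[0,0,0],0]
    - [[0,0,0],0]
  hand: 0

```text
time: 15.22
tool_pos: [0.4857, -0.1419, 0.1279]
tool_rot: [3.142, -0.0, -0.878]
contact_force: [0.1, -0.9, -0.3]
opening: 0.0816
grip_force: 0.0
```

>>> step_arm:
  motion:
    - [[0,0,-0.2],0]
    - [[0,0,-0.6],0]
    - [[0,0,-1.2],0]
    - [[0,0,-2.0],0]
    - [[0,0,-2.8],0]
    - [[0,0,-3.2],0]
    - [[0,0,-3.2],0]
    - [[0,0,-3.2],0]

```text
time: 16.23
tool_pos: [0.4852, -0.1416, 0.3191]
tool_rot: [3.141, 0.001, -0.878]
contact_force: [-1.2, -0.0, -1.1]
opening: 0.0916
grip_force: 0.0
```

```bash
python3 -c "
from h import *
go((.4862,-.1425,.140),.28)
t=cam('top'); s=cam('side')
cv2.imwrite('pics/c5.png',np.hstack([cv2.resize(crop(t,400,240,70,70,5),(400,400)),cv2.resize(crop(s,353,190,50,50,3),(400,400))]))
P=[.4868,-.1412]
for z in (.102,.106,.14,.166):print(z,proj(s,[*P,z]))"
```

```text
t 16.23 pos [ 0.4852 -0.1416  0.3191] rot [ 3.1409e+00  1.4000e-03 -8.7820e-01] F [-1.2 -0.  -1.1] grip 0.0 0.09159346461091841 -> [ 0.022 -0.004  2.984] spin -1.158
0.102 [353.95258291 199.90431168]
0.106 [353.99369377 198.58714634]
0.14 [354.35061614 187.15158484]
0.166 [354.63291886 178.10678837]
```

View pics/c5.png

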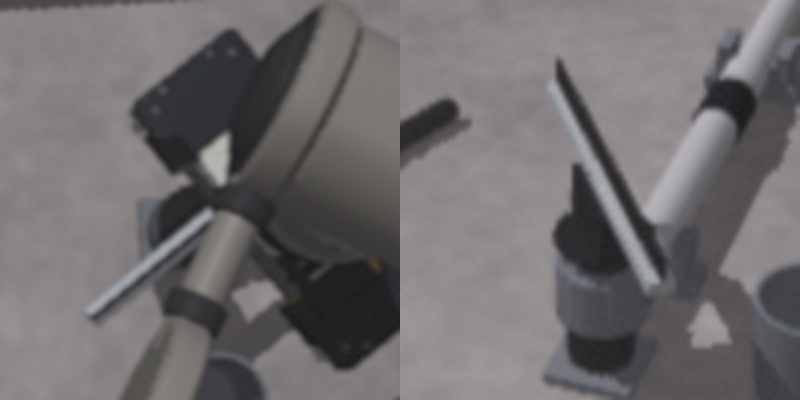

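The head stands upright in the coupling, and the flange at side pixel (353, 199) matches the locked height (predicted about 198.6–199.9). The gripper is clear.

```bash
python3 -c "
from cell import robot
print(robot.hand_in())"
```

```text
the job is handed in; nothing more can be done
None
```

The squeegee head is mounted and locked in the coupling, standing upright and released with the gripper clear; I handed the job in at about 16 s, and the hand-in gave no verdict.

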